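Catch the lamp trunk's falling lid and lower it shut

TASK

The lid of the small blue metal trunk of spare clay lamps leans open past upright, on the side of its hinge. Nudge it forward over its balance point from behind with a fingertip, catch it underneath on the outside of a finger as it falls, and lower it gently until it is fully shut, without letting it drop or slam and without pinching or gripping it. Leave the lamps and everything else on the table where they stand.

Things in the scene. Friction and masses are not known exactly. Their poses are not given: they have to be found in the camera images.
- box: Blue sheet-metal trunk, open topped, fixed to the table: 145 mm deep (its x), 200 mm wide (its y), 90 mm high, half full of clay lamps. Origin: centre of its underside, on the table. Its +x axis points to the hinge side (roughly to the robot's right), its -x side is the front, where the lid's free edge comes down (roughly to the robot's left), z up.
- lid (a joint): Lid angle, rad: 0 shut (level on the rim), 1.57 upright, 1.85 leaning back on its stop (start). Lid 0.22 to 0.35 kg. Greased hinge: drag 0.27 N m s/rad, no friction to speak of. Let go a little past upright (1.5) it falls to 45 degrees in 2 to 4 s, is shut about 1 s later, and would strike the rim at 0.7 to 1.1 rad/s: a slam. Behind upright it sinks back on its stop.
- lid_hinge (a point): Middle of the hinge line, at the trunk's rear rim, 90 mm above the table and 72.5 mm from the trunk's centre along its +x. The hinge line runs along the trunk's y.
- lid_edge (a point): Middle of the lid's free edge, at its inner face, 175 mm from the hinge line. The lid is a flat plate 175 mm long, 210 mm wide, 6 mm thick, no handle; blue with two yellow stripes outside, white inside. Shut, its inner face is 90 mm above the table and it overhangs the trunk's front wall by 30 mm, so a finger under the overhang is clear of the trunk.
- lamp_a: Loose clay lamp, a bowl 72 mm across and 28 mm high, in front of the trunk, towards one corner (about 190 mm along its -x, 80 mm along its +y). Origin: centre of the underside. Bystander.
- lamp_b: Loose clay lamp as lamp_a, behind the trunk's hinge (about 165 mm along its +x). Bystander.
- lamp_c: Loose clay lamp as lamp_a, farther off. Bystander.
- lamp_d: Loose clay lamp as lamp_a, farther off. Bystander.
- matchbox: Loose red matchbox, 36 x 54 x 15 mm, behind the trunk's hinge. Origin: centre of the underside. Bystander.
- bell: Loose brass hand bell, 56 mm across, 88 mm high, standing. Origin: centre of the underside. Bystander.
- oil_bottle: Loose amber oil bottle, 60 mm across, 170 mm high, standing on the right. Origin: centre of the underside. Bystander.
- scraper: Loose scraper with a green handle, lying on the right. Origin: middle of its underside. Bystander.

How it is judged:
By the outcome, as a careful person would: the job done as asked, in the order asked, and still so for the second after the job is handed in, with the robot touching nothing.
It also fails if it takes over 54 s, if anything falls off the work surface, if the arm or the gripper's body presses on something with over 40 N, if the wrist force passes 120 N, or if a joint passes its speed limit or range.

ROBOT

A 7-joint arm with a two-finger parallel gripper is mounted at the origin on the work surface. World frame = base frame: x ahead of the robot, y to its left, z up, the work surface at z = 0. Lengths are in m, angles in degrees, forces in N, time in s.
With the tool pointing down it reaches from about 0.425 to 0.825 m from the base axis. Payload 3.6 kg.
Tool frame: the origin (TCP) lies midway between the tips of the shut fingers; the grasp point (between the pads) lies 19 mm behind it; z points along the fingers, y is the line along which they close (so a half turn about z gives the same grasp; the last joint's range is limited). The gripper opens to 85 mm and grips with 20 to 120 N. Pads are 22 mm wide; open, the fingers measure 114 mm over their backs; the gripper's body (76 mm by 85 mm) begins 54 mm behind the grasp point. The pads swing forward as they close: fully open they stand 13 mm farther back than shut.
Start: joints at [-71.992, 35.231, -0.722, 81.555, 0.464, 63.22, -2.315], TCP at [0.217, 0.613, 0.231] pointing down, gripper open.
Joint ranges: [-178.69, 178.69], [-17.37, 117.87], [-77.05, 75.6], [15.02, 138.74], [-78.02, 258.01], [0.78, 113.62], [-162.83, 162.83]. Speed limits (degrees/s): [159.86, 159.86, 180, 180, 180, 180, 180].

INTERFACE

Orientations are given as [roll, pitch, yaw] about the fixed x, y, z axes, in that order (R = Rz(yaw) Ry(pitch) Rx(roll)).
In Python, from station import monitor, snapshot, bot, nets gives the robot as it stands.
- The arm moves only by the shell command python3 -m creep 'ROWS'. ROWS is JSON, a list of rows, each a list of 3 entries, a list of its own where there are three numbers: the shift along the tool's x, y, z in m, then the turn, a rotation vector about the tool's x, y, z in rad, then the finger opening in m, from 0 to 0.0854. In form: [[[x, y, z], [wx, wy, wz], fingers], ...]. A call has 1 to 12 rows; each row shifts and turns the commanded pose from where the row before left it, along the tool's axes as they then stand; what a row does not reach is not made up. A row lasts 1/10 s, in which the tool goes at most 50 mm and 8.59 degrees, less where a joint would pass 70% of its speed; a pose out of reach is approached as far as the arm can. A call with a gripper value outside its range is refused whole. The fingers move at their own pace and stop on an object; the grip force is fixed at half the most. Time passes only in rows, so rows that do not move let the fingers close. It gives the time, the measured TCP pose, the force, the opening and the grip force at its end, in the units of the state.
- monitor.observe(): the state, without advancing time (a new reading comes with each control period).
- snapshot(name): name is "scene" or "top" or "wrist"; returns a dict with "img" (384x512x3 uint8, red, green, blue), "mtx" (3x3 intrinsics, pixels), "cam_to_world" (4x4, takes a point from camera to world coordinates). Camera axes: x right, y down, z forward; pixel columns grow to the right and rows downward; lengths in m; the calibration is good to about 2 mm. A picture is of the moment at which its call begins. There is no depth.
- bot.finish_job(): hands the job in; it is judged then, once.
Trained networks look in a picture, given as the dict that the camera call returned (one of the last four; its "shot" number tells which), for a name from the list of things; names that differ only in an ending like _2 or _b are one class to them, and where a whole thing is asked for, a point or a joint stands for the part that bears it (a point fixed in the world has none). Each returns a list of dicts, best first, with "conf" (0 to 1); they miss things now and then, are a little off and sometimes report something else, mostly with a low value. They report only what shows in the picture. A call takes as long as a camera call.
- nets.search_frame(picture, name): "point" ([column, row] in pixels, amid what is visible of it).
- nets.spot_point(picture, name): "point" ([column, row] in pixels: a listed point, or the origin of a listed thing).
The state is a dict: "clock": time; "joint_positions": joint angles; "joint_velocities": joint speeds; "effort": joint torques, N m; "ee_pos": TCP position; "eef_rot": TCP orientation; "contact_force": force on the tool from outside, world axes, zero at the start; "moment": the same for the moment, N m; "width": opening from 0.0 (shut) to 1.0 (fully open); "gripper_force": force on a finger pad.
Only numpy, scipy, OpenCV 4.12 (cv2) and the standard library are available. Lean on these libraries where they do the work, as an engineer would, in place of code of your own. Each camera call takes 0.05 s, during which the arm holds its last target. There are 200 camera calls.

## Working session

There is one attempt and no reset: what is moved stays moved. The work goes in short steps, Python scripts to look and compute and a shell command to move; the robot and the scene stay as the last step left them, time stands still between calls to the robot, and variables do not carry over. Pictures are saved under pics/ and viewed, at most 10 in all, crops included, and the job is handed in when it is done.

```bash
mkdir -p pics; python3 - <<'E'
from station import monitor, snapshot, bot, nets
import cv2, numpy as np
s=monitor.observe(); print({k:np.round(v,3).tolist() for k,v in s.items()})
for c in ["scene","top"]:
    p=snapshot(c); cv2.imwrite(f"pics/{c}0.png",p["img"][:,:,::-1])
    print(c,np.round(p["mtx"],1).tolist(),np.round(p["cam_to_world"],3).tolist())
    for n in ["lid_hinge","lid_edge","box","lamp_a","matchbox","bell","oil_bottle","scraper"]:
        r=nets.spot_point(p,n)
        print(n,[(np.round(d["point"],1).tolist(),round(d["conf"],2)) for d in r[:5]])
E
```

```text
{'clock': 0.0, 'joint_positions': [-71.99, 35.29, -0.723, 81.644, 0.465, 63.22, -2.316], 'joint_velocities': [-0.008, 0.019, -0.034, 0.036, 0.043, -0.067, 0.011], 'effort': [0.0, -46.922, 0.259, -17.103, 0.01, 0.01, 0.0], 'ee_pos': [0.217, 0.612, 0.23], 'eef_rot': [-179.849, 0.003, 160.475], 'contact_force': [-0.671, 0.042, -0.375], 'moment': [-0.004, 0.024, -0.007], 'gripper_force': 0.0, 'width': 1.001}
scene [[402.5, 0.0, 254.8], [0.0, 402.5, 190.1], [0.0, 0.0, 1.0]] [[0.463, 0.645, -0.608, 1.161], [0.886, -0.342, 0.313, -0.304], [-0.006, -0.684, -0.73, 0.841], [0.0, 0.0, 0.0, 1.0]]
lid_hinge [([193.6, 227.0], 0.91)]
lid_edge [([158.4, 184.9], 0.73), ([163.5, 273.2], 0.32)]
box [([219.2, 232.5], 0.89)]
lamp_a [([79.9, 303.1], 0.74), ([357.3, 150.2], 0.69), ([294.8, 227.5], 0.62), ([162.2, 274.4], 0.61)]
matchbox [([150.0, 238.6], 0.72)]
bell [([389.3, 185.5], 0.71), ([295.4, 227.6], 0.18)]
oil_bottle [([125.1, 329.0], 0.74), ([158.9, 184.5], 0.24)]
scraper [([96.6, 241.8], 0.59)]
top [[353.4, 0.0, 240.8], [0.0, 353.4, 192.0], [0.0, 0.0, 1.0]] [[0.015, -0.998, 0.054, 0.484], [-1.0, -0.014, 0.01, 0.004], [-0.009, -0.054, -0.999, 1.115], [0.0, 0.0, 0.0, 1.0]]
lid_hinge [([303.2, 186.4], 0.92)]
lid_edge [([337.1, 179.7], 0.74)]
box [([275.5, 188.5], 0.8)]
lamp_a [([218.2, 164.1], 0.87), ([392.5, 177.1], 0.76), ([111.4, 222.1], 0.59), ([327.5, 177.2], 0.4)]
matchbox []
bell [([116.4, 162.4], 0.81)]
oil_bottle [([366.4, 145.8], 0.97)]
scraper [([369.8, 229.4], 0.57)]
```

View pics/scene0.png

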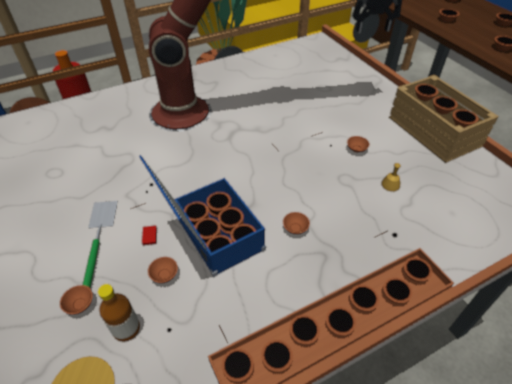

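View pics/top0.png

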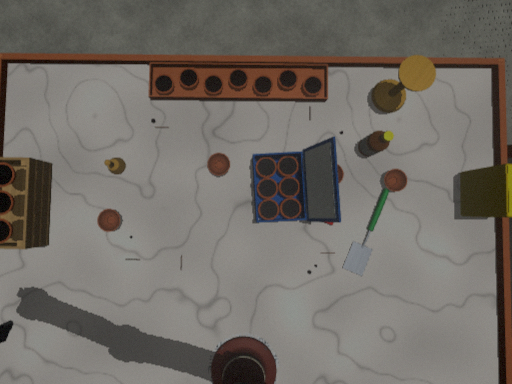

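The top view shows the trunk at about columns 253–305, rows 152–222. Its lid leans to the right with the edge near column 338, and one lamp and the matchbox are partly hidden under the lid. The scene view agrees: matchbox at (150,235), lamp_b at (163,270).

```bash
cat > h.py <<'E'
import numpy as np
K={"scene":(402.5,254.8,190.1),"top":(353.4,240.8,192.0)}
def ray(p,uv):
    T=np.array(p["cam_to_world"]);d=np.linalg.inv(p["mtx"])@[uv[0],uv[1],1]
    return T[:3,3],T[:3,:3]@d
def onz(p,uv,z):
    o,d=ray(p,uv);return o+d*(z-o[2])/d[2]
def tri(a,b):
    A=np.zeros((3,3));B=np.zeros(3)
    for o,d in (a,b):
        d=d/np.linalg.norm(d);M=np.eye(3)-np.outer(d,d);A+=M;B+=M@o
    return np.linalg.solve(A,B)
E
python3 - <<'E'
from station import snapshot,nets
from h import *
s=snapshot("scene");t=snapshot("top")
for n in ["lid_hinge","lid_edge","box"]:
    a=nets.spot_point(s,n)[0]["point"];b=nets.spot_point(t,n)[0]["point"]
    print(n,tri(ray(s,a),ray(t,b)).round(4),"top-hinge" if n!="lid_hinge" else (onz(s,a,.09).round(4),onz(t,b,.09).round(4)))
for c,p in (("s",s),("t",t)):
    for n in ["box","lamp_a","matchbox","bell","oil_bottle","scraper"]:
        print(c,n,[(onz(p,d["point"],0)[:2].round(3).tolist(),round(d["conf"],2)) for d in nets.spot_point(p,n)[:5]])
# box outline corners: blue rim in top
import cv2
hsv=cv2.cvtColor(t["img"],cv2.COLOR_RGB2HSV)
m=cv2.inRange(hsv,(100,100,40),(130,255,255));m[:,:200]=0;m[:,345:]=0;m[:130]=0;m[240:]=0
c=np.vstack([x.reshape(-1,2) for x in cv2.findContours(m,0,2)[0] if cv2.contourArea(x)>30])
h=cv2.convexHull(c);print(cv2.approxPolyDP(h,3,True).reshape(-1,2).tolist())
E
```

```text
lid_hinge [ 0.5625 -0.2348 -0.0813] (array([ 0.6635, -0.2735,  0.09  ]), array([ 0.5589, -0.1726,  0.09  ]))
lid_edge [ 0.5667 -0.2172  0.2564] top-hinge
box [ 0.6459 -0.2473  0.2564] top-hinge
s box [([0.561, -0.098], 0.95)]
s lamp_a [([0.597, -0.461], 0.92), ([0.604, -0.271], 0.87), ([0.631, 0.09], 0.69), ([0.46, 0.408], 0.53)]
s matchbox [([0.471, -0.259], 0.7), ([0.622, 0.414], 0.46)]
s bell [([0.627, 0.413], 0.8)]
s oil_bottle [([0.697, -0.38], 0.63)]
s scraper [([0.43, -0.38], 0.83)]
t box [([0.6, -0.461], 0.28)]
t lamp_a [([0.599, -0.466], 0.74), ([0.632, 0.085], 0.73), ([0.451, 0.42], 0.64), ([0.599, -0.265], 0.46)]
t matchbox []
t bell [([0.636, 0.41], 0.52)]
t oil_bottle [([0.693, -0.379], 0.81)]
t scraper [([0.438, -0.375], 0.94), ([0.586, -0.288], 0.64)]
[[340, 221], [257, 221], [253, 155], [334, 137]]
```

```bash
python3 - <<'E'
from station import snapshot,nets
from h import *
s=snapshot("scene");t=snapshot("top")
print("hinge",tri(ray(s,[193.6,227]),ray(t,[303.2,186.4])).round(4),onz(s,[193.6,227],.09).round(4),onz(t,[303.2,186.4],.09).round(4))
print("edge",tri(ray(s,[158.4,184.9]),ray(t,[337.1,179.7])).round(4))
print("box",onz(t,[275.5,188.5],0).round(4))
print("corners lid edge z.258",onz(t,[334,137],.258).round(3),onz(t,[340,221],.258).round(3))
print("front rim z.09",onz(t,[253,155],.09).round(3),onz(t,[257,221],.09).round(3))
print("matchbox",onz(s,[150,238.6],0))
for i in range(3):
  s=snapshot("scene");t=snapshot("top")
  for n in ["lid_hinge","lid_edge","box"]:
    f=lambda p:[(np.round(d["point"],1).tolist(),round(d["conf"],2)) for d in nets.spot_point(p,n)[:2]]
    print(n,f(s),f(t))
import cv2
cv2.imwrite("pics/topcrop.png",cv2.resize(t["img"][120:260,200:440,::-1],None,fx=3.3,fy=3.3,interpolation=cv2.INTER_CUBIC))
E
```

```text
hinge [ 0.5608 -0.1656  0.0765] [ 0.5729 -0.165   0.09  ] [ 0.5585 -0.1665  0.09  ]
edge [ 0.565  -0.2201  0.2528]
box [ 0.5571 -0.0942  0.    ]
corners lid edge z.258 [ 0.668 -0.213  0.258] [ 0.464 -0.228  0.258]
front rim z.09 [ 0.648 -0.02   0.09 ] [ 0.456 -0.034  0.09 ]
matchbox [ 0.48514211 -0.26181784  0.        ]
lid_hinge [([192.4, 226.7], 0.67)] [([303.6, 185.9], 0.76)]
lid_edge [([157.9, 183.9], 0.6)] [([337.4, 178.6], 0.56)]
box [([221.6, 237.6], 0.88)] [([276.6, 192.4], 0.97), ([113.0, 222.1], 0.66)]
lid_hinge [([158.8, 186.5], 0.69), ([192.5, 224.6], 0.64)] [([302.5, 183.8], 0.91), ([329.1, 171.9], 0.3)]
lid_edge [([160.8, 183.6], 0.96)] [([334.1, 177.5], 0.63)]
box [([220.6, 235.9], 0.85)] [([274.9, 188.7], 0.64)]
lid_hinge [([191.6, 226.4], 0.84), ([162.9, 273.8], 0.68)] [([303.9, 184.7], 0.74)]
lid_edge [([158.3, 182.5], 0.63), ([150.3, 239.4], 0.34)] [([337.6, 178.5], 0.76)]
box [([220.2, 236.5], 0.6), ([157.7, 183.8], 0.52)] [([274.9, 188.0], 0.61), ([393.1, 178.0], 0.21)]
```

View pics/topcrop.png

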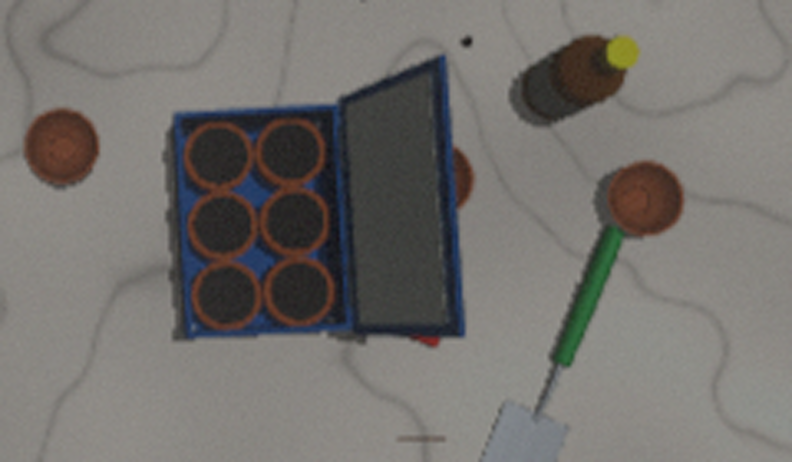

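```bash
python3 -m creep '[[[-0.039,-0.027,-0.004],[0,0,0],0],[[-0.039,-0.027,-0.004],[0,0,0],0],[[-0.039,-0.027,-0.004],[0,0,0],0],[[-0.039,-0.027,-0.004],[0,0,0],0],[[-0.039,-0.027,-0.004],[0,0,0],0],[[-0.039,-0.027,-0.004],[0,0,0],0],[[-0.039,-0.027,-0.004],[0,0,0],0],[[-0.039,-0.027,-0.004],[0,0,0],0],[[-0.039,-0.027,-0.004],[0,0,0],0],[[-0.039,-0.027,-0.004],[0,0,0],0],[[-0.039,-0.027,-0.004],[0,0,0],0],[[-0.039,-0.027,-0.004],[0,0,0],0]]'
python3 -m creep '[[[0,0,0],[0,0,0.145],0],[[0,0,0],[0,0,0.145],0],[[0,0,0],[0,0,0.145],0],[[0,0,0],[0,0,0.145],0],[[0,0,0],[0,0,0.145],0],[[0,0,0],[0,0,0.145],0],[[0,0,0],[0,0,0.145],0],[[0,0,0],[0,0,0.145],0],[[0,0,0],[0,0,0],0]]'
python3 -m creep '[[[0,0,0],[0,-0.15,0],0],[[0,0,0],[0,-0.15,0],0],[[0,0,0],[0,-0.15,0],0],[[0,0,0],[0,-0.15,0],0],[[0,0,0],[0,-0.15,0],0],[[0,0,0],[0,-0.15,0],0],[[0,0,0],[0,-0.15,0],0],[[0,0,0],[0,0,0],0],[[0,0,0],[0,0,0],0]]'
python3 -c "
from station import monitor as m
s=m.observe();print({k:s[k] for k in s})"
```

```text
clock: 4.4
ee_pos: [0.551, 0.1493, 0.2798]
eef_rot: [180.0, 0.0, 160.5]
contact_force: [0.5, 1.2, -0.4]
width: 0.003
gripper_force: 0.0
clock: 5.3
ee_pos: [0.55, 0.1511, 0.2793]
eef_rot: [180.0, 0.0, 94.0]
contact_force: [0.5, -0.0, -0.3]
width: -0.001
gripper_force: 0.0
clock: 6.2
ee_pos: [0.5502, 0.151, 0.2789]
eef_rot: [-179.7, 60.1, 94.3]
contact_force: [0.0, -1.5, 0.7]
width: 0.0
gripper_force: 0.0
{'clock': 6.2, 'joint_positions': array([-59.34918198,  48.18510823,  37.50921114,  84.57361023,
        27.31360988,  82.23851943, -32.08692134]), 'joint_velocities': array([ 1.77040997, -3.71842119,  3.106068  , -0.44635215,  0.81497652,
        0.26518797, -0.5900339 ]), 'effort': array([-1.99060634e+00, -4.43281496e+01,  8.84949535e+00, -1.23773843e+01,
        2.04616182e+00,  1.37252759e+00,  4.06611056e-03]), 'ee_pos': array([0.5501518 , 0.15096809, 0.27887277]), 'eef_rot': array([-179.74421567,   60.11872453,   94.31300776]), 'contact_force': array([ 0.02763185, -1.5410545 ,  0.70294099]), 'moment': array([ 0.88500674, -0.00217757,  0.03206649]), 'gripper_force': 0.0, 'width': 0.00040115441193204476}
```

```bash
python3 -m creep '[[[0.0205,-0.003,0.031],[0,0,0],0],[[0.0205,-0.003,0.031],[0,0,0],0],[[0.0205,-0.003,0.031],[0,0,0],0],[[0.0205,-0.003,0.031],[0,0,0],0],[[0.0205,-0.003,0.031],[0,0,0],0],[[0.0205,-0.003,0.031],[0,0,0],0],[[0,0,0],[0,0,0],0]]'
python3 -m creep '[[[-0.0225,0,-0.034],[0,0,0],0],[[-0.0225,0,-0.034],[0,0,0],0],[[-0.0225,0,-0.034],[0,0,0],0],[[-0.0225,0,-0.034],[0,0,0],0],[[-0.0225,0,-0.034],[0,0,0],0],[[-0.0225,0,-0.034],[0,0,0],0],[[-0.0225,0,-0.034],[0,0,0],0]]'
python3 -m creep '[[[0,0,0],[0,0.15,0],0],[[0,0,0],[0,0.15,0],0],[[0,0,0],[0,0.15,0],0],[[0,0,0],[0,0.15,0],0],[[0,0,0],[0,0.15,0],0],[[0,0,0],[0,0.15,0],0],[[0,0,0],[0,0.15,0],0],[[0,0,0],[0,0,0],0]]'
```

```text
clock: 6.9
ee_pos: [0.5374, 0.0456, 0.0797]
eef_rot: [-179.6, 60.2, 94.0]
contact_force: [-0.7, -0.1, -0.1]
width: -0.0
gripper_force: 0.0
clock: 7.6
ee_pos: [0.5302, 0.1768, 0.3408]
eef_rot: [179.5, 59.8, 93.5]
contact_force: [1.2, 0.3, -1.2]
width: -0.002
gripper_force: 0.0
clock: 8.4
ee_pos: [0.5319, 0.1677, 0.3415]
eef_rot: [179.4, -0.1, 93.2]
contact_force: [0.8, -1.8, 0.3]
width: 0.002
gripper_force: 0.0
```

```bash
python3 -m creep '[[[-0.044,-0.001,0],[0,0,0.002],0],[[-0.044,-0.001,0],[0,0,0],0],[[-0.044,-0.001,0],[0,0,0],0],[[-0.044,-0.001,0],[0,0,0],0],[[-0.044,-0.001,0],[0,0,0],0],[[-0.044,-0.001,0],[0,0,0],0],[[-0.044,-0.001,0],[0,0,0],0],[[-0.044,-0.001,0],[0,0,0],0],[[-0.044,-0.001,0],[0,0,0],0],[[-0.044,-0.001,0],[0,0,0],0],[[0,0,0],[0,0,0],0]]'
python3 -m creep '[[[0,0,0.02],[0,0,0],0],[[0,0,0.025],[0,0,0],0],[[0,0,0.025],[0,0,0],0],[[0,0,0.025],[0,0,0],0],[[0,0,0.02],[0,0,0],0],[[0,0,0],[0,0,0],0]]'
python3 - <<'E'
from station import snapshot
import cv2,numpy as np
a=snapshot("scene")["img"][100:290,90:310,::-1];b=snapshot("top")["img"][120:250,230:420,::-1]
a=cv2.resize(a,(440,380));b=cv2.resize(b,(360,246));c=np.zeros((380,800,3),np.uint8);c[:,:440]=a;c[:246,440:]=b
cv2.imwrite("pics/b.png",c)
E
```

```text
clock: 9.5
ee_pos: [0.5468, -0.2712, 0.3381]
eef_rot: [180.0, 0.5, 93.2]
contact_force: [-1.5, -0.4, 0.1]
width: 0.002
gripper_force: 0.0
clock: 10.1
ee_pos: [0.549, -0.2605, 0.2197]
eef_rot: [-179.8, -0.1, 94.0]
contact_force: [0.4, -0.9, -0.1]
width: 0.0
gripper_force: 0.0
```

View pics/b.png

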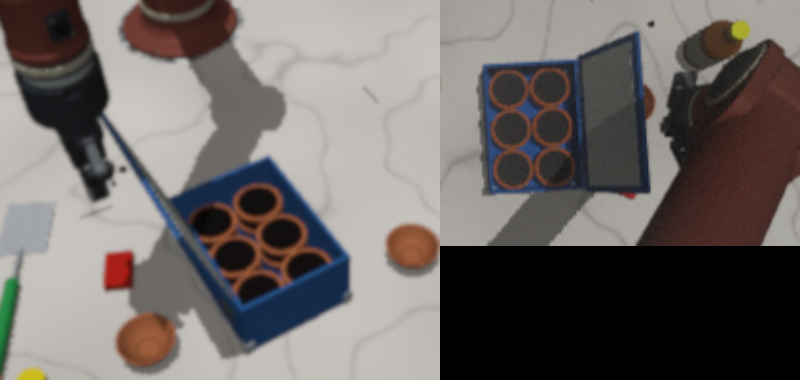

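```bash
python3 -m creep '[[[0.008,0,0],[0,0,0],0],[[0.008,0,0],[0,0,0],0],[[0.008,0,0],[0,0,0],0],[[0.008,0,0],[0,0,0],0],[[0.008,0,0],[0,0,0],0],[[0.008,0,0],[0,0,0],0],[[0.008,0,0],[0,0,0],0],[[0.008,0,0],[0,0,0],0],[[0.008,0,0],[0,0,0],0],[[0,0,0],[0,0,0],0]]'
cat > look.py <<'E'
import sys;from station import snapshot,nets,monitor;from h import *
import cv2
s=snapshot("scene");t=snapshot("top");H=np.array([.5625,-.171,.09]);bx=np.array([.07,-.9976,0])
try:
    P=tri(ray(s,nets.spot_point(s,"lid_edge")[0]["point"]),ray(t,nets.spot_point(t,"lid_edge")[0]["point"]))
    r=P-H;print("edge",P.round(3),"f",(-r@bx).round(3),"angle",np.arctan2(r[2],-r@bx).round(3))
except Exception as e: print(e)
o=monitor.observe();r=o["ee_pos"]-H;print("tip f",(-r@bx).round(4),"z",o["ee_pos"][2].round(4),"by",(r@[.9976,.07,0]).round(4),o["clock"])
a=cv2.resize(s["img"][100:290,90:310,::-1],(440,380));b=cv2.resize(t["img"][120:250,230:420,::-1],(360,246));c=np.zeros((380,800,3),np.uint8);c[:,:440]=a;c[:246,440:]=b
cv2.imwrite(f"pics/{sys.argv[1]}.png",c)
E
python3 look.py c
```

```text
clock: 11.2
ee_pos: [0.5465, -0.1923, 0.2255]
eef_rot: [179.6, 0.2, 93.9]
contact_force: [-4.2, -1.5, 20.1]
width: 0.001
gripper_force: 0.0
edge [ 0.567 -0.17   0.261] f 0.001 angle 1.566
tip f -0.021 z 0.2255 by -0.0174 11.4
```

View pics/c.png

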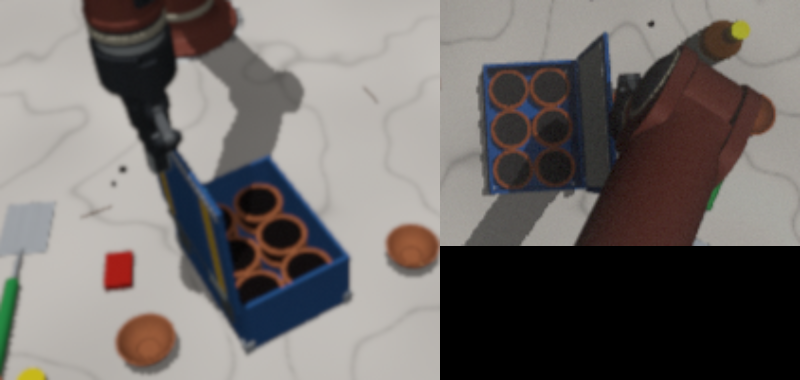

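The picture shows the lid upright, with the finger's knuckle riding on the lid edge and about 20 N upward on the tool. I'll raise the tip before pushing on.

```bash
python3 -m creep '[[[-0.003,0,-0.012],[0,0,0],0],[[0,0,-0.012],[0,0,0],0],[[0,0,0],[0,0,0],0]]'; python3 look.py d
```

```text
clock: 11.7
ee_pos: [0.5464, -0.1934, 0.2457]
eef_rot: [179.8, 0.1, 93.9]
contact_force: [-0.4, -0.9, 0.0]
width: -0.002
gripper_force: 0.1
edge [ 0.566 -0.175  0.265] f -0.005 angle 1.597
tip f -0.0205 z 0.2432 by -0.0189 11.9
```

```bash
python3 -m creep '[[[0.006,0,0],[0,0,0],0],[[0.006,0,0],[0,0,0],0],[[0.006,0,0],[0,0,0],0],[[0.004,0,0],[0,0,0],0]]'; python3 look.py e
```

```text
clock: 12.3
ee_pos: [0.5439, -0.1701, 0.2438]
eef_rot: [-180.0, -0.0, 94.0]
contact_force: [-0.5, -0.2, -0.7]
width: -0.0
gripper_force: 0.1
edge [ 0.564 -0.154  0.255] f 0.017 angle 1.47
tip f 0.0012 z 0.2441 by -0.0184 12.5
```

```bash
python3 -m creep '[[[0,0,-0.035],[0,0,0],0],[[0,0,-0.035],[0,0,0],0],[[0.03,0,0],[0,-0.15,0],0],[[0.03,0,-0.0045],[0,-0.15,0],0],[[0.029,0,-0.009],[0,-0.15,0],0],[[0.027,0,-0.013],[0,-0.15,0],0],[[0.033,0,-0.0045],[0,-0.15,0],0],[[0.0355,0,-0.006],[0,-0.15,0],0],[[0.028,0,-0.003],[0,-0.15,0],0],[[0.0065,0,0.032],[0,0,0],0],[[0.0065,0,0.032],[0,0,0],0],[[0.0065,0,0.032],[0,0,0],0]]'; python3 look.py f
```

```text
clock: 13.7
ee_pos: [0.536, -0.0447, 0.1931]
eef_rot: [-179.9, 60.2, 94.1]
contact_force: [0.5, -0.7, 0.4]
width: 0.001
gripper_force: 0.0
edge [ 0.561 -0.11   0.25 ] f 0.061 angle 1.208
tip f 0.1273 z 0.1945 by -0.018 13.9
```

View pics/f.png

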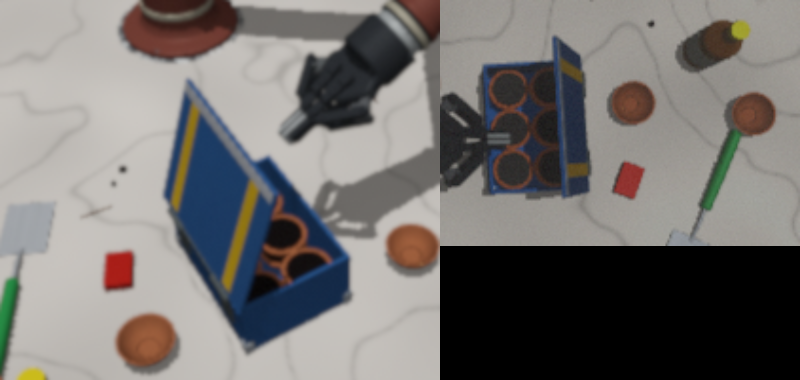

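```bash
python3 -m creep '[[[-0.0025,0,0.0125],[0,0,0],0],[[0,0,0],[0,0,0],0],[[0,0,0],[0,0,0],0]]'; python3 look.py g
```

```text
clock: 14.2
ee_pos: [0.5364, -0.057, 0.1909]
eef_rot: [179.9, 60.1, 93.8]
contact_force: [0.5, -0.4, 0.0]
width: -0.002
gripper_force: 0.0
edge [ 0.556 -0.08   0.242] f 0.091 angle 1.03
tip f 0.116 z 0.1906 by -0.018 14.4
```

```bash
python3 -m creep '[[[0.003,0,-0.001],[0,0,0],0],[[0.003,0,-0.001],[0,0,0],0],[[0.003,0,-0.001],[0,0,0],0],[[0.003,0,-0.001],[0,0,0],0],[[0.003,0,-0.001],[0,0,0],0],[[0.003,0,-0.001],[0,0,0],0]]'; python3 look.py h1
```

```text
clock: 15.0
ee_pos: [0.5352, -0.0425, 0.1773]
eef_rot: [-180.0, 60.1, 94.0]
contact_force: [0.2, 0.3, -0.5]
width: -0.002
gripper_force: 0.5
edge [ 0.555 -0.035  0.194] f 0.136 angle 0.654
tip f 0.1299 z 0.1777 by -0.0182 15.2
```

View pics/h1.png

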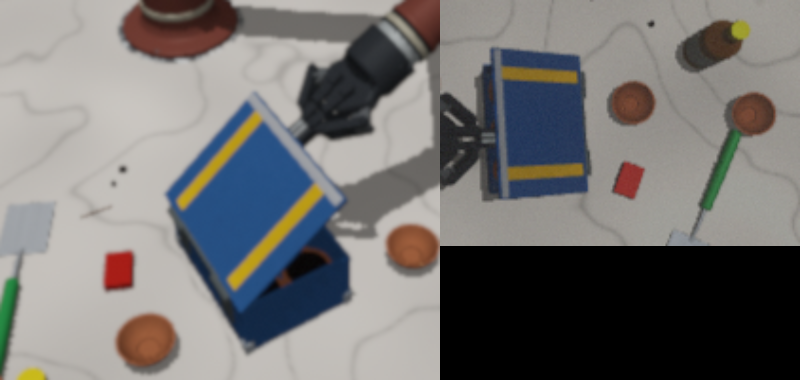

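```bash
python3 -m creep '[[[0,0,0],[0,0,0],0],[[0,0,0],[0,0,0],0]]';python3 look.py i
```

```text
clock: 15.4
ee_pos: [0.5353, -0.043, 0.178]
eef_rot: [180.0, 60.2, 93.9]
contact_force: [0.0, 0.8, -1.3]
width: 0.0
gripper_force: 0.7
edge [ 0.549 -0.034  0.191] f 0.137 angle 0.633
tip f 0.1296 z 0.178 by -0.0182 15.6
```

```bash
python3 -m creep '[[[0.00375,0,-0.0003],[0,0,0],0],[[0.00375,0,-0.0003],[0,0,0],0],[[0.00375,0,-0.0003],[0,0,0],0],[[0.00375,0,-0.0003],[0,0,0],0],[[0.00375,0,-0.0003],[0,0,0],0],[[0.00375,0,-0.0003],[0,0,0],0],[[0.0035,0,0.0008],[0,0,0],0],[[0.0035,0,0.0008],[0,0,0],0],[[0.0035,0,0.0008],[0,0,0],0],[[0.0035,0,0.0008],[0,0,0],0],[[0.0035,0,0.0008],[0,0,0],0],[[0.0035,0,0.0008],[0,0,0],0]]';python3 look.py j
```

```text
clock: 16.8
ee_pos: [0.534, -0.0238, 0.1384]
eef_rot: [180.0, 60.2, 93.9]
contact_force: [-0.4, 1.2, -0.0]
width: -0.002
gripper_force: 0.6
edge [ 0.556 -0.011  0.161] f 0.16 angle 0.42
tip f 0.1488 z 0.1386 by -0.0182 17.0
```

```bash
python3 -m creep '[[[0.0035,0,0.0008],[0,0,0],0],[[0.0035,0,0.0008],[0,0,0],0],[[0.0035,0,0.0008],[0,0,0],0],[[0.0035,0,0.0008],[0,0,0],0],[[0.0035,0,0.0008],[0,0,0],0],[[0.0035,0,0.0008],[0,0,0],0],[[0.0035,0,0.0008],[0,0,0],0],[[0.002,0,0.0008],[0,0,0],0],[[0.002,0,0.0008],[0,0,0],0],[[0.002,0,0.0008],[0,0,0],0],[[0.002,0,0.0008],[0,0,0],0],[[0.002,0,0.0008],[0,0,0],0]]';python3 look.py k
```

```text
clock: 18.2
ee_pos: [0.5334, -0.0151, 0.1038]
eef_rot: [180.0, 60.2, 93.9]
contact_force: [-0.4, 1.9, -1.4]
width: -0.001
gripper_force: 0.9
list index out of range
tip f 0.1576 z 0.1038 by -0.0182 18.35
```

View pics/k.png

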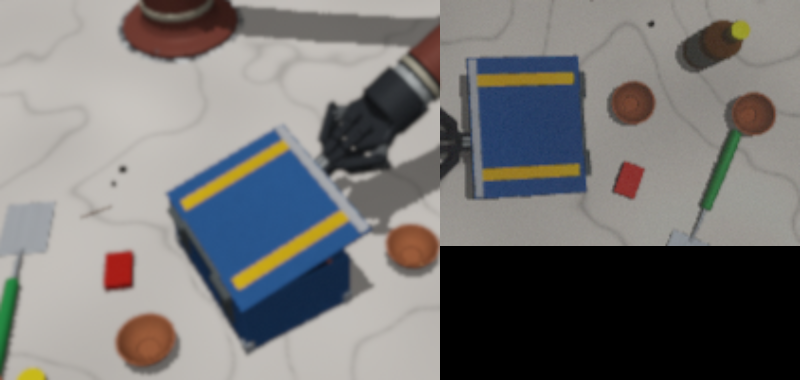

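```bash
python3 -m creep '[[[0.002,0,0.0009],[0,0,0],0],[[0.002,0,0.0009],[0,0,0],0],[[0.002,0,0.0009],[0,0,0],0],[[0.002,0,0.0009],[0,0,0],0],[[0.002,0,0.0009],[0,0,0],0],[[0.002,0,0.0009],[0,0,0],0],[[0.002,0,0.0009],[0,0,0],0],[[0.002,0,0.0009],[0,0,0],0],[[0.002,0,0.0009],[0,0,0],0],[[0.002,0,0.0009],[0,0,0],0],[[0.002,0,0.0009],[0,0,0],0],[[0.002,0,0.0009],[0,0,0],0]]'
python3 -m creep '[[[0.0012,0,0.0007],[0,0,0],0],[[0.0012,0,0.0007],[0,0,0],0],[[0.0012,0,0.0007],[0,0,0],0],[[0.0012,0,0.0007],[0,0,0],0],[[0.0012,0,0.0007],[0,0,0],0],[[0.0012,0,0.0007],[0,0,0],0],[[0.0012,0,0.0007],[0,0,0],0],[[0.0012,0,0.0007],[0,0,0],0],[[0.0012,0,0.0007],[0,0,0],0],[[0.0012,0,0.0007],[0,0,0],0],[[0.0012,0,0.0007],[0,0,0],0],[[0.0012,0,0.0007],[0,0,0],0]]';python3 look.py l
```

```text
clock: 19.55
ee_pos: [0.5331, -0.0126, 0.0776]
eef_rot: [-180.0, 60.2, 93.9]
contact_force: [-0.3, 2.5, -1.2]
width: -0.001
gripper_force: 1.1
clock: 20.75
ee_pos: [0.533, -0.0131, 0.0612]
eef_rot: [-180.0, 60.2, 93.9]
contact_force: [-0.4, 0.3, -0.1]
width: -0.0
gripper_force: 0.0
edge [0.552 0.002 0.086] f 0.174 angle -0.023
tip f 0.1599 z 0.0612 by -0.0182 20.95
```

```bash
python3 -m creep '[[[0.0026,0,0.0015],[0,0,0],0],[[0.0026,0,0.0015],[0,0,0],0],[[0.005,0,-0.0087],[0,0,0],0],[[0.01,0,-0.0173],[0,0,0],0],[[0.01,0,-0.0173],[0,0,0],0],[[0.01,0,-0.0173],[0,0,0],0],[[-0.01,0,-0.03],[0,0,0],0],[[-0.01,0,-0.03],[0,0,0],0],[[-0.01,0,-0.03],[0,0,0],0],[[0,0,0],[0,0,0],0],[[0,0,0],[0,0,0],0]]';python3 look.py m
```

```text
clock: 22.05
ee_pos: [0.5239, 0.121, 0.1255]
eef_rot: [180.0, 60.1, 93.9]
contact_force: [0.2, 0.4, 0.3]
width: -0.001
gripper_force: 0.0
edge [0.556 0.001 0.096] f 0.172 angle 0.034
tip f 0.2919 z 0.125 by -0.0188 22.25
```

View pics/m.png

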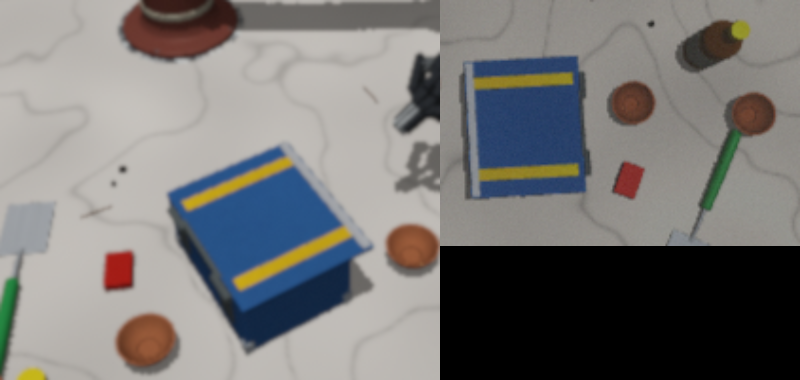

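The lid lies level on the trunk, with its edge around (285–370, 145–245). The gripper is clear and the lamps and matchbox are where they stood.

```bash
python3 -c "
from station import bot; print(bot.finish_job())"
```

```text
the job is handed in; nothing more can be done
None
```

The trunk lid is fully shut and the job is handed in at about 22 s: I nudged the lid over from behind, caught it underneath on the closed fingers at about 37° and lowered it gently, and the nearby lamps and matchbox look unmoved. During the nudge the finger's knuckle briefly rode on the lid's edge with about 20 N (limit 40 N) until I raised the tip.

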